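# Pull-test the battery hold-down of a scooter bay

## Task

Draw the yellow handle of the battery hold-down out until you feel its hidden hook catch, then pull on until the gauge blade reads in the green, and hold it there for about a second, never pulling far into the red. Then let the blade go back in and let go, leaving the hook caught on its keeper; leave the packs, tools and boxes around it where they are.

Things in the scene. Friction and masses are not known exactly. Their poses are not given: they have to be found in the camera images.
- bay: Battery bay of an electric scooter, fixed, 400 mm long along its own y. Origin on the table under the middle line of its deck. The deck, a dark plate 160 mm wide, slopes 30 degrees: its normal leans from vertical towards the bay's own -x (front); its middle line runs along y, 80 mm above the table. A red back panel stands along the back (own +x).
- seat_edge (a point): Middle of the lower front edge of the black seat pad that juts from the back panel over the whole deck; 260 mm above the table, own y of the bay -110 to 250 mm, pad 36 mm thick. Axes as the bay's. It blocks a vertical tool over the handle; a tool square to the deck (30 degrees from vertical, leaning to the front) passes.
- handle (a point): Grip point of the yellow pull handle, 60 mm out from the deck. The handle is a plate 16 mm thick along y, 44 mm wide along x, its top 22 mm above this point, free all round to 35 mm below it. Axes: z = deck normal (outward), y along the slide; pulling out is towards -y, in a straight line. It moves with the handle, which is fixed to the end of the sprung gauge blade.
- block (a point): Aluminium slide block into which the blade runs, 66 x 60 mm, 22 mm high over the deck, +y of the handle: this point is the top of its edge next to the handle, where the blade is read. It slides along the deck with 3 N of friction, stays where it is left, and carries the hook on a rod. From the start it slides 15 to 100 mm until the hook meets the keeper.
- shroud (a point): Middle of the top of the black shroud with a red stripe at the +y end of the deck, 130 mm long, 51 mm high over the deck. It hides the hook and the keeper: where they meet differs each time and cannot be seen, only felt.
- gauge (a joint): How far the blade is drawn out of the block, m; 0 = in, 0.038 = end. Colours from the handle: white 0 to 16 mm, green 16 to 26, red beyond; the colour at the block's edge is the reading. It stays in while the slide runs free, as it takes 4.2 N to start, then 0.35 N per mm: 9.8 to 13.3 N in the green. Damped; it springs back in when let go, without moving the block.
- keeper (a joint): Small sprung keeper hidden under the shroud, which the hook catches: 0 = hook not on it, 0.005 m = hook bearing fully on it. It pushes back with about 1 N only, so the slide's friction keeps the hook on it after the handle is let go; pushing the block back (+y) takes it off.
- pack_near: battery pack, bystander: black box with a red stripe, 151 x 50 x 88 mm, standing on the table; origin under its middle, x along the length, in front of the bay's deck
- pack_left: battery pack, bystander: black box with a red stripe, 151 x 50 x 88 mm, standing on the table; origin under its middle, x along the length
- pack_right: battery pack, bystander: black box with a red stripe, 151 x 50 x 88 mm, standing on the table; origin under its middle, x along the length
- wrench: steel wrench, 160 mm, bystander, lying on top of the seat pad
- screwdriver: screwdriver, 180 mm, bystander on the table
- jar: steel screw jar with blue lid, 64 mm across, 75 mm high, bystander
- cover: empty black battery-box cover, 200 x 130 x 45 mm, open upward, bystander

How it is judged (in metres and radians):
On the way:
1. the hook bears on the keeper and the gauge reads green (16 to 26 mm), held for half a second (value of joint keeper above 0.003 m and value of joint gauge between 0.016 and 0.026 m), for 0.5 s.
At the end, for the whole second after the job is handed in: the gauge blade is back in (less than 4 mm out) and the hook is still caught on the keeper (keeper pushed in more than 2 of its 5 mm) (value of joint gauge below 0.004 m and value of joint keeper above 0.002 m); the robot touches nothing.
It fails at once if the gauge pulled far into the red (beyond 32 mm) (value of joint gauge above 0.032 m).
It fails at once if a pack, tool, jar or box moved by more than 30 mm (distance of any of pack_near, pack_left, pack_right, wrench, screwdriver, jar, cover from where it was at the start of the episode above 0.03 m).
It also fails if it takes over 45 s, if anything falls off the work surface, if the arm or the gripper's body presses on something with over 40 N, if the wrist force passes 120 N, or if a joint passes its speed limit or range.

## Robot

A 6-joint arm with a two-finger parallel gripper is mounted at the origin on the work surface. World frame = base frame: x ahead of the robot, y to its left, z up, the work surface at z = 0. Lengths are in m, angles in degrees, forces in N, time in s.
With the tool pointing down it reaches from about 0.275 to 1 m from the base axis. Payload 8.4 kg.
Tool frame: the origin (TCP) lies midway between the tips of the shut fingers; the grasp point (between the pads) lies 19 mm behind it; z points along the fingers, y is the line along which they close (so a half turn about z gives the same grasp; the last joint's range is limited). The gripper opens to 85 mm and grips with 20 to 120 N. Pads are 22 mm wide; open, the fingers measure 114 mm over their backs; the gripper's body (76 mm by 85 mm) begins 54 mm behind the grasp point. The pads swing forward as they close: fully open they stand 13 mm farther back than shut.
Start: joints at [-70.497, 20.225, 93.587, -0, 66.188, -0.138], TCP at [0.21, -0.589, 0.231] pointing down, gripper open.
Joint ranges: [-150.9, 150.9], [-52.94, 120.26], [3.33, 152.33], [-74.26, 254.26], [0, 154.13], [-172.89, 172.89]. Speed limits (degrees/s): [127.2, 127.2, 159.86, 180, 180, 180].

## Interface

Orientations are given as [roll, pitch, yaw] about the fixed x, y, z axes, in that order (R = Rz(yaw) Ry(pitch) Rx(roll)).
In Python, from station import state, cams, robot gives the robot as it stands.
- The arm moves only by the tool step_arm, never from a script. Its argument "motion" is a list of rows, each an object of numbers: "wx", "wy", "wz": the turn, a rotation vector about the tool's x, y, z in degrees; "dx", "dy", "dz": the shift along the tool's x, y, z in m; "fingers": the opening in per cent of the stroke, from 0 (shut) to 100 (fully open). A call has exactly 8 rows; each row shifts and turns the commanded pose from where the row before left it, along the tool's axes as they then stand; what a row does not reach is not made up. A row lasts 1/8 s, in which the tool goes at most 62.5 mm and 10.7 degrees, less where a joint would pass 70% of its speed; a pose out of reach is approached as far as the arm can. A call with a gripper value outside its range is refused whole. The fingers move at their own pace and stop on an object; "squeeze" is the grip in N (left out, the last holds). Time passes only in rows, so rows that do not move let the fingers close, or fill a call up. It gives the time, the measured TCP pose, the force, the opening and the grip force at its end, in the units of the state.
- state(): the state, without advancing time (a new reading comes with each control period).
- cams.get_image(name): name is "side" or "top"; returns the picture (480x640x3 uint8, blue, green, red); there is no depth.
- cams.calibration(name): a dict with "intrinsics" (3x3 intrinsics, pixels), "dist_coeffs" ([k1, k2, p1, p2, k3] as OpenCV has them; the pictures are not rectified), "cam_to_world" (4x4, takes a point from camera to world coordinates). Camera axes: x right, y down, z forward; pixel columns grow to the right and rows downward; lengths in m; the calibration is good to about 2 mm. A picture is of the moment at which its call begins. calibration takes no time and is no camera call.
- robot.hand_in(): hands the job in; it is judged then, once.
The state is a dict: "clock": time; "joints": joint angles; "dq": joint speeds; "joint_torque": joint torques, N m; "tool_pos": TCP position; "tool_rot": TCP orientation; "ft_force": force on the tool from outside, world axes, zero at the start; "moment": the same for the moment, N m; "gripper_width": opening from 0.0 (shut) to 1.0 (fully open); "gripper_force": force on a finger pad.
Only numpy, scipy, OpenCV 4.12 (cv2) and the standard library are available. Lean on these libraries where they do the work, as an engineer would, in place of code of your own. Each camera call takes 0.05 s, during which the arm holds its last target. There are 200 camera calls.

## Working session

There is one attempt and no reset: what is moved stays moved. The work goes in short steps, Python scripts to look and compute and a tool call to move; the robot and the scene stay as the last step left them, time stands still between calls to the robot, and variables do not carry over. Pictures are saved under pics/ and viewed, at most 10 in all, crops included, and the job is handed in when it is done.

Besides the shell and the picture viewer there is one more tool, called after "Call:" by a JSON object that holds its "name" and its "arguments", one argument or row to a line. step_arm: Moves the arm, as the interface text tells. Its arguments: {"type":"object","properties":{"motion":{"type":"array"},"squeeze":{"type":"number"}},"required":["motion"]}

```bash
mkdir -p pics; python3 - <<'E'
from station import state,cams
import cv2
for n in("side","top"):
    cv2.imwrite(f"pics/{n}0.png",cams.get_image(n)); c=cams.calibration(n); print(n,c)
print(state())
E
```

```text
side {'intrinsics': array([[467.36513289,   0.        , 322.03715606],
       [  0.        , 467.36513289, 241.61613897],
       [  0.        ,   0.        ,   1.        ]]), 'dist_coeffs': array([0.00056552, 0.        , 0.        , 0.        , 0.        ]), 'cam_to_world': array([[-0.8479634 , -0.35526261,  0.39337839,  0.04886965],
       [-0.52994378,  0.55303   , -0.64289766,  0.87357677],
       [ 0.01084745, -0.75362212, -0.65721841,  1.09356667],
       [ 0.        ,  0.        ,  0.        ,  1.        ]])}
top {'intrinsics': array([[513.50137747,   0.        , 311.75517111],
       [  0.        , 513.50137747, 238.73314893],
       [  0.        ,   0.        ,   1.        ]]), 'dist_coeffs': array([-0.04024511,  0.        ,  0.        ,  0.        ,  0.        ]), 'cam_to_world': array([[ 3.66307529e-02, -9.77083464e-01,  2.09680932e-01,
         2.75992522e-01],
       [-9.99327881e-01, -3.61103813e-02,  6.31090369e-03,
         2.73033406e-04],
       [ 1.40537876e-03, -2.09771174e-01, -9.77749497e-01,
         1.56487904e+00],
       [ 0.00000000e+00,  0.00000000e+00,  0.00000000e+00,
         1.00000000e+00]])}
{'clock': 0.1, 'joints': array([-7.04970890e+01,  2.02579222e+01,  9.36234095e+01, -9.21829947e-04,
        6.61876565e+01, -1.36724473e-01]), 'dq': array([ 0.01353058, -0.1137545 , -0.09241568,  0.03198408, -0.06008835,
       -0.06393259]), 'joint_torque': array([ 2.81304659e-03, -6.06355405e+01, -3.42820573e+01,  2.43670493e-04,
        3.82801911e-03,  1.91822920e-05]), 'tool_pos': array([ 0.20993077, -0.58825265,  0.23065375]), 'tool_rot': array([-1.79931010e+02,  6.78280326e-04,  1.96400085e+01]), 'ft_force': array([ 0.0921393 ,  0.03584316, -0.20895622]), 'moment': array([ 0.00089794, -0.01784293,  0.03712385]), 'gripper_force': 0.0, 'gripper_width': 0.9988815281027825}
```

View pics/side0.png

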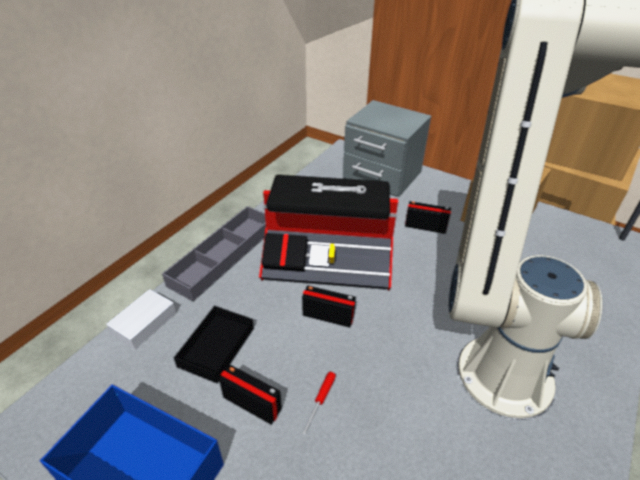

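View pics/top0.png

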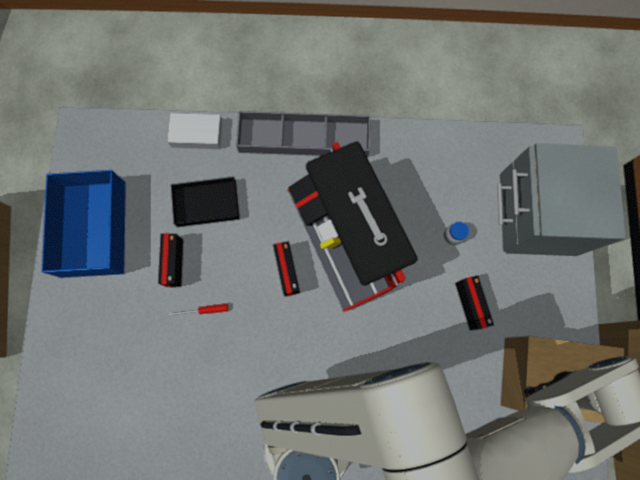

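The side view shows the bay near (330,235), with the yellow handle at (332,254). In the top view the handle is at (329,241), and the slide runs from (345,308) up to (290,188), so the bay's y is about 25° from world x.

```bash
cat > h.py <<'E'
import cv2,numpy as np
from station import state,cams
def ray(n,uv):
    c=cams.calibration(n);p=cv2.undistortPoints(np.array([[uv]],float),c["intrinsics"],c["dist_coeffs"])[0,0]
    T=c["cam_to_world"];d=T[:3,:3]@[p[0],p[1],1];return T[:3,3],d/np.linalg.norm(d)
def onz(n,uv,z):
    o,d=ray(n,uv);return o+d*(z-o[2])/d[2]
def tri(a,b):
    (o1,d1),(o2,d2)=ray("side",a),ray("top",b)
    s=np.linalg.lstsq(np.c_[d1,-d2],o2-o1,rcond=None)[0];p,q=o1+s[0]*d1,o2+s[1]*d2
    return (p+q)/2,np.linalg.norm(p-q)
def proj(n,P):
    c=cams.calibration(n);W=np.linalg.inv(c["cam_to_world"])
    return cv2.projectPoints(np.array(P,float).reshape(-1,1,3),cv2.Rodrigues(W[:3,:3])[0],W[:3,3],c["intrinsics"],c["dist_coeffs"])[0][:,0]
def yellow(im):
    h=cv2.cvtColor(im,cv2.COLOR_BGR2HSV);return cv2.inRange(h,(20,120,80),(38,255,255))
E
python3 - <<'E'
from h import *
S,T=cv2.imread("pics/side0.png"),cv2.imread("pics/top0.png")
c={}
for n,im in(("side",S),("top",T)):
    m=yellow(im);k,l,s,ce=cv2.connectedComponentsWithStats(m)
    i=1+np.argmax(s[1:,4]);print(n,s[i],ce[i]);c[n]=ce[i]
print(tri(c["side"],c["top"]))
a=cv2.resize(S[165:300,250:410],None,fx=5,fy=5,interpolation=cv2.INTER_CUBIC)[:600]
b=cv2.resize(S[225:295,255:400],None,fx=5.5,fy=5.5,interpolation=cv2.INTER_CUBIC)
cv2.imwrite("pics/sc.png",b)
b=cv2.resize(T[170:320,270:430],None,fx=4,fy=4,interpolation=cv2.INTER_CUBIC);cv2.imwrite("pics/tc.png",b)
E
```

```text
side [329 243   7  20 107] [331.58878505 252.94392523]
top [320 238  21  11 137] [330.24087591 243.10948905]
(array([ 0.57430033, -0.04349799,  0.12658197]), np.float64(0.0014582999089593055))
```

View pics/sc.png

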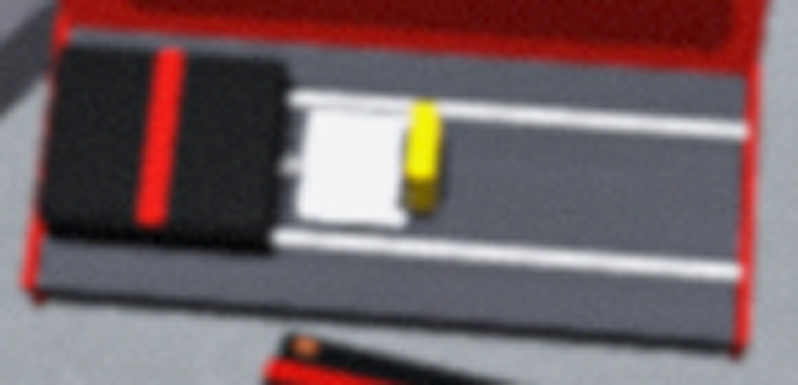

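View pics/tc.png

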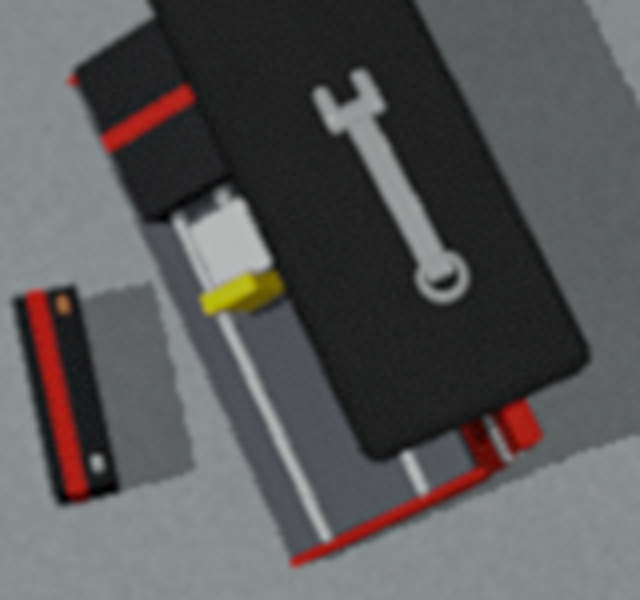

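```bash
cat >> h.py <<'E'
def sc(u,v): return 255+u/5.5-.4,225+v/5.5-.4
def tc(u,v): return 270+u/4-.4,170+v/4-.4
E
python3 - <<'E'
from h import *
A=tri(sc(740,350),tc(293,562));print("front edge -y",A, onz("side",sc(740,350),.04),onz("top",tc(293,562),.04))
B=onz("side",sc(40,296),.04);print("front edge +y",B,onz("top",tc(75,85),.04))
d=B-onz("side",sc(740,350),.04);print("len",np.linalg.norm(d),"yaw y",np.degrees(np.arctan2(d[1],d[0])))
r1=onz("top",tc(325,540),.06);r2=onz("top",tc(180,215),.06);d=r2-r1;print("rail yaw",np.degrees(np.arctan2(d[1],d[0])))
P=tri(sc(421,179),tc(204,304));print("handle front top edge",P)
yaw=np.radians(24.5)
for z,uv in((.1404,sc(421,179)),(.1621,sc(427,102))):print(onz("side",uv,z))
print(onz("top",tc(204,304),.1404))
E
```

```text
front edge -y (array([ 0.39164022, -0.08992396,  0.03281633]), np.float64(7.075061959119016e-05)) [ 0.38935321 -0.08339085  0.04      ] [ 0.39106406 -0.08951076  0.04      ]
front edge +y [0.74526601 0.09416771 0.04      ] [0.75205608 0.0881911  0.04      ]
len 0.3977448525701127 yaw y 26.513792456346316
rail yaw 25.4843376985046
handle front top edge (array([ 0.56211441, -0.01670239,  0.13688812]), np.float64(0.0023640060122100378))
[ 0.55902727 -0.01363029  0.1404    ]
[ 0.57673461 -0.04829227  0.1621    ]
[ 0.56254359 -0.01626711  0.1404    ]
```

```bash
cat >> h.py <<'E'
from scipy.spatial.transform import Rotation as Ro, Slerp
Y=np.radians(26);yb=np.array([np.cos(Y),np.sin(Y),0]);xb=np.array([np.sin(Y),-np.cos(Y),0])
nn=-.5*xb+np.sqrt(.75)*np.array([0,0,1]);H0=np.array([.574,-.042,.132])
RG=Ro.from_matrix(np.c_[np.cross(yb,-nn),yb,-nn])
def plan(seg):
    s=state();p=s["tool_pos"];r=Ro.from_euler("xyz",s["tool_rot"],degrees=True)
    for q,R,n in seg:
        R=R or r;sl=Slerp([0,1],Ro.concatenate([r,R]));p0=p;c=r
        for i in range(n):
            a=p0+(q-p0)*(i+1)/n;b=sl((i+1)/n)
            d=c.inv().apply(a-p);w=(c.inv()*b).as_rotvec(degrees=True)
            print(np.round(d,3),np.round(w,1));p,c=a,b
        r=c
E
python3 - <<'E'
from h import *
p=state()["tool_pos"]
print(RG.as_euler("xyz",degrees=True))
plan([(np.array([.21,-.589,.45]),None,4),(H0+.36*nn,RG,15)])
E
```

```text
[180.  30. 116.]
[-0.     0.    -0.055] [0. 0. 0.]
[-0.     0.    -0.055] [0. 0. 0.]
[-0.     0.    -0.055] [0. 0. 0.]
[-0.     0.    -0.055] [0. 0. 0.]
[ 0.034 -0.038  0.   ] [-1.7 -1.5 -6.3]
[ 0.038 -0.034 -0.002] [-1.7 -1.5 -6.3]
[ 0.041 -0.03  -0.004] [-1.7 -1.5 -6.3]
[ 0.044 -0.025 -0.005] [-1.7 -1.5 -6.3]
[ 0.046 -0.02  -0.007] [-1.7 -1.5 -6.3]
[ 0.048 -0.014 -0.009] [-1.7 -1.5 -6.3]
[ 0.049 -0.009 -0.011] [-1.7 -1.5 -6.3]
[ 0.049 -0.003 -0.012] [-1.7 -1.5 -6.3]
[ 0.049  0.003 -0.013] [-1.7 -1.5 -6.3]
[ 0.048  0.008 -0.015] [-1.7 -1.5 -6.3]
[ 0.046  0.014 -0.015] [-1.7 -1.5 -6.3]
[ 0.044  0.019 -0.016] [-1.7 -1.5 -6.3]
[ 0.041  0.025 -0.017] [-1.7 -1.5 -6.3]
[ 0.038  0.029 -0.017] [-1.7 -1.5 -6.3]
[ 0.034  0.034 -0.017] [-1.7 -1.5 -6.3]
```

Call:
{"name": "step_arm", "arguments": {
  "motion": [
    {"dz":-0.055,"fingers":60},
    {"dz":-0.055},
    {"dz":-0.055},
    {"dz":-0.055},
    {"dx":0.034,"dy":-0.038,"wx":-1.7,"wy":-1.5,"wz":-6.3},
    {"dx":0.038,"dy":-0.034,"dz":-0.002,"wx":-1.7,"wy":-1.5,"wz":-6.3},
    {"dx":0.041,"dy":-0.03,"dz":-0.004,"wx":-1.7,"wy":-1.5,"wz":-6.3},
    {"dx":0.044,"dy":-0.025,"dz":-0.005,"wx":-1.7,"wy":-1.5,"wz":-6.3}
  ]
}}

```text
schema error: expected keys wx, wy, wz, dx, dy, dz, fingers
```

Call:
{"name": "step_arm", "arguments": {
  "motion": [
    {"dx":0.046,"dy":-0.02,"dz":-0.007,"wx":-1.7,"wy":-1.5,"wz":-6.3},
    {"dx":0.048,"dy":-0.014,"dz":-0.009,"wx":-1.7,"wy":-1.5,"wz":-6.3},
    {"dx":0.049,"dy":-0.009,"dz":-0.011,"wx":-1.7,"wy":-1.5,"wz":-6.3},
    {"dx":0.049,"dy":-0.003,"dz":-0.012,"wx":-1.7,"wy":-1.5,"wz":-6.3},
    {"dx":0.049,"dy":0.003,"dz":-0.013,"wx":-1.7,"wy":-1.5,"wz":-6.3},
    {"dx":0.048,"dy":0.008,"dz":-0.015,"wx":-1.7,"wy":-1.5,"wz":-6.3},
    {"dx":0.046,"dy":0.014,"dz":-0.015,"wx":-1.7,"wy":-1.5,"wz":-6.3},
    {"dx":0.044,"dy":0.019,"dz":-0.016,"wx":-1.7,"wy":-1.5,"wz":-6.3}
  ]
}}

```text
schema error: expected keys wx, wy, wz, dx, dy, dz, fingers
```

```bash
python3 - <<'E'
from h import *
s=state();print(s["clock"],s["tool_pos"],s["tool_rot"],s["joints"].round(1),s["gripper_width"],s["ft_force"])
plan([(H0+.25*nn,RG,5),(H0+.08*nn,RG,3)])
E
```

```text
0.1 [ 0.20993077 -0.58825265  0.23065375] [-1.79931010e+02  6.78280326e-04  1.96400085e+01] [-70.5  20.3  93.6  -0.   66.2  -0.1] 0.9988815281027825 [ 0.0921393   0.03584316 -0.20895622]
[ 0.103 -0.103 -0.023] [ -5.   -4.5 -18.8]
[ 0.127 -0.062 -0.04 ] [ -5.   -4.5 -18.8]
[ 0.136 -0.015 -0.054] [ -5.   -4.5 -18.8]
[ 0.128  0.035 -0.064] [ -5.   -4.5 -18.8]
[ 0.104  0.079 -0.068] [ -5.   -4.5 -18.8]
[-0.     0.     0.057] [-0. -0.  0.]
[ 0.    -0.     0.057] [-0. -0.  0.]
[-0.     0.     0.057] [-0.  0.  0.]
```

All keys are required in every row.

Call:
{"name": "step_arm", "arguments": {
  "motion": [
    {"dx":0,"dy":0,"dz":-0.055,"wx":0,"wy":0,"wz":0,"fingers":60},
    {"dx":0,"dy":0,"dz":-0.055,"wx":0,"wy":0,"wz":0,"fingers":60},
    {"dx":0,"dy":0,"dz":-0.055,"wx":0,"wy":0,"wz":0,"fingers":60},
    {"dx":0,"dy":0,"dz":-0.055,"wx":0,"wy":0,"wz":0,"fingers":60},
    {"dx":0.034,"dy":-0.038,"dz":0,"wx":-1.7,"wy":-1.5,"wz":-6.3,"fingers":60},
    {"dx":0.038,"dy":-0.034,"dz":-0.002,"wx":-1.7,"wy":-1.5,"wz":-6.3,"fingers":60},
    {"dx":0.041,"dy":-0.03,"dz":-0.004,"wx":-1.7,"wy":-1.5,"wz":-6.3,"fingers":60},
    {"dx":0.044,"dy":-0.025,"dz":-0.005,"wx":-1.7,"wy":-1.5,"wz":-6.3,"fingers":60}
  ]
}}

```text
clock: 1.1
tool_pos: [0.2865, -0.398, 0.4501]
tool_rot: [174.7, 7.3, 44.7]
ft_force: [0.9, 0.9, 0.3]
gripper_width: 0.599
gripper_force: 0.0
```

Call:
{"name": "step_arm", "arguments": {
  "motion": [
    {"dx":0.046,"dy":-0.02,"dz":-0.007,"wx":-1.7,"wy":-1.5,"wz":-6.3,"fingers":60},
    {"dx":0.048,"dy":-0.014,"dz":-0.009,"wx":-1.7,"wy":-1.5,"wz":-6.3,"fingers":60},
    {"dx":0.049,"dy":-0.009,"dz":-0.011,"wx":-1.7,"wy":-1.5,"wz":-6.3,"fingers":60},
    {"dx":0.049,"dy":-0.003,"dz":-0.012,"wx":-1.7,"wy":-1.5,"wz":-6.3,"fingers":60},
    {"dx":0.049,"dy":0.003,"dz":-0.013,"wx":-1.7,"wy":-1.5,"wz":-6.3,"fingers":60},
    {"dx":0.048,"dy":0.008,"dz":-0.015,"wx":-1.7,"wy":-1.5,"wz":-6.3,"fingers":60},
    {"dx":0.046,"dy":0.014,"dz":-0.015,"wx":-1.7,"wy":-1.5,"wz":-6.3,"fingers":60},
    {"dx":0.044,"dy":0.019,"dz":-0.016,"wx":-1.7,"wy":-1.5,"wz":-6.3,"fingers":60}
  ]
}}

```text
clock: 2.1
tool_pos: [0.4361, -0.0209, 0.4462]
tool_rot: [175.3, 24.9, 95.8]
ft_force: [1.0, 0.0, -0.4]
gripper_width: 0.603
gripper_force: 0.0
```

```bash
python3 - <<'E'
from h import *
s=state();print(s["clock"],s["tool_pos"],s["tool_rot"],s["joints"].round(1),s["gripper_width"],s["ft_force"])
plan([(H0+.25*nn,RG,5),(H0+.09*nn,RG,3)])
E
```

```text
2.1 [ 0.43609511 -0.02085212  0.44618966] [175.28307077  24.88587056  95.76991247] [ 16.7  -7.7 102.7 -25.4  85.4  12. ] 0.6029539002840036 [ 1.03472386  0.02449748 -0.44247671]
[0.023 0.017 0.012] [-0.9 -0.9 -3.6]
[0.022 0.019 0.012] [-0.9 -0.9 -3.6]
[0.021 0.02  0.012] [-0.9 -0.9 -3.6]
[0.02  0.021 0.012] [-0.9 -0.9 -3.6]
[0.019 0.022 0.012] [-0.9 -0.9 -3.6]
[-0.     0.     0.053] [0. 0. 0.]
[0.    0.    0.053] [ 0. -0.  0.]
[-0.     0.     0.053] [0. 0. 0.]
```

Call:
{"name": "step_arm", "arguments": {
  "motion": [
    {"dx":0.023,"dy":0.017,"dz":0.012,"wx":-0.9,"wy":-0.9,"wz":-3.6,"fingers":60},
    {"dx":0.022,"dy":0.019,"dz":0.012,"wx":-0.9,"wy":-0.9,"wz":-3.6,"fingers":60},
    {"dx":0.021,"dy":0.02,"dz":0.012,"wx":-0.9,"wy":-0.9,"wz":-3.6,"fingers":60},
    {"dx":0.02,"dy":0.021,"dz":0.012,"wx":-0.9,"wy":-0.9,"wz":-3.6,"fingers":60},
    {"dx":0.019,"dy":0.022,"dz":0.012,"wx":-0.9,"wy":-0.9,"wz":-3.6,"fingers":60},
    {"dx":0,"dy":0,"dz":0.053,"wx":0,"wy":0,"wz":0,"fingers":60},
    {"dx":0,"dy":0,"dz":0.053,"wx":0,"wy":0,"wz":0,"fingers":60},
    {"dx":0,"dy":0,"dz":0.04,"wx":0,"wy":0,"wz":0,"fingers":60}
  ]
}}

```text
clock: 3.1
tool_pos: [0.5504, 0.0013, 0.2213]
tool_rot: [-179.8, 30.1, 115.7]
ft_force: [0.5, 0.3, 0.5]
gripper_width: 0.599
gripper_force: 0.0
```

```bash
python3 - <<'E'
from h import *
im=cams.get_image("side");s=state();print(s["clock"],s["tool_pos"],s["tool_rot"],s["joints"].round(1),s["ft_force"])
R=Ro.from_euler("xyz",s["tool_rot"],degrees=True)
print("handle rel to TCP in tool",R.inv().apply(H0-s["tool_pos"]),proj("side",[H0,s["tool_pos"]]))
plan([(H0-.014*nn,RG,4)])
cv2.imwrite("pics/s1.png",cv2.resize(im[130:310,230:430],None,fx=3.3,fy=3.3,interpolation=cv2.INTER_CUBIC))
E
```

```text
3.15 [ 0.54891897 -0.00060227  0.21745695] [-179.46331749   30.02345903  115.77975121] [ 17.8  13.4 111.8 -36.4  56.8  13.2] [-3.02119829 -2.22790086 -3.86910204]
handle rel to TCP in tool [0.00103871 0.00549906 0.09805306] [[331.69204298 252.01603019]
 [332.4520713  241.32182146]]
[0.    0.001 0.028] [-0.2  0.  -0. ]
[0.    0.001 0.028] [-0.2  0.  -0. ]
[0.    0.001 0.028] [-0.2  0.  -0. ]
[0.    0.001 0.028] [-0.2  0.  -0. ]
```

View pics/s1.png

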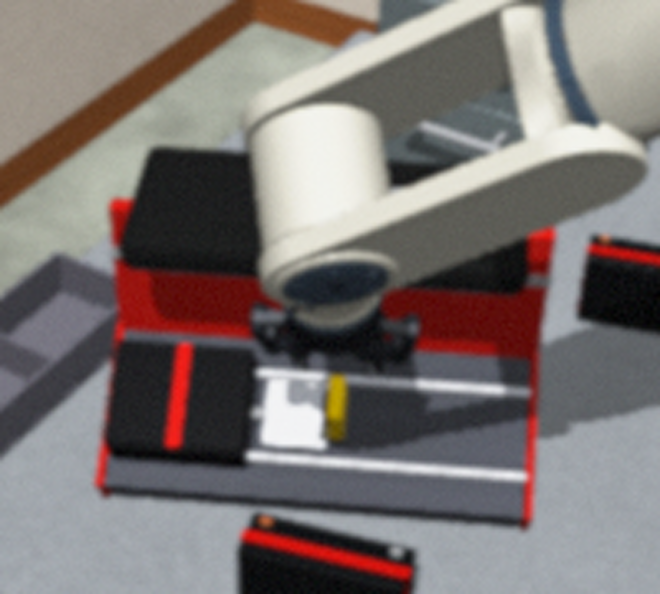

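The view shows the handle at crop (336,405), with the gripper straddling it just above and slightly towards −y. The wrist is in front of the pad. I'll descend slowly and watch the force.

Call:
{"name": "step_arm", "arguments": {
  "motion": [
    {"dx":0,"dy":0,"dz":0,"wx":0,"wy":0,"wz":0,"fingers":60},
    {"dx":0,"dy":0.003,"dz":0.008,"wx":0,"wy":0,"wz":0,"fingers":60},
    {"dx":0,"dy":0.002,"dz":0.015,"wx":0,"wy":0,"wz":0,"fingers":60},
    {"dx":0,"dy":0,"dz":0.015,"wx":0,"wy":0,"wz":0,"fingers":60},
    {"dx":0,"dy":0,"dz":0.015,"wx":0,"wy":0,"wz":0,"fingers":60},
    {"dx":0,"dy":0,"dz":0.008,"wx":0,"wy":0,"wz":0,"fingers":60},
    {"dx":0,"dy":0,"dz":0.005,"wx":0,"wy":0,"wz":0,"fingers":60},
    {"dx":0,"dy":0,"dz":0,"wx":0,"wy":0,"wz":0,"fingers":60}
  ]
}}

```text
clock: 4.15
tool_pos: [0.5697, -0.0258, 0.1662]
tool_rot: [-179.9, 30.1, 115.6]
ft_force: [-0.4, -0.8, 0.8]
gripper_width: 0.601
gripper_force: 0.0
```

```bash
python3 - <<'E'
from h import *
im=cams.get_image("side");s=state();print(s["clock"],s["tool_pos"],s["tool_rot"],s["ft_force"])
R=Ro.from_euler("xyz",s["tool_rot"],degrees=True)
print("handle rel to TCP in tool",R.inv().apply(H0-s["tool_pos"]))
cv2.imwrite("pics/s2.png",cv2.resize(im[200:300,255:400],None,fx=5,fy=5,interpolation=cv2.INTER_CUBIC))
E
```

```text
4.2 [ 0.56982787 -0.02564729  0.16646003] [-179.93366455   30.10488601  115.59082496] [-0.32925524  0.09687882  0.29880018]
handle rel to TCP in tool [ 0.0029665  -0.00325643  0.03811702]
```

View pics/s2.png

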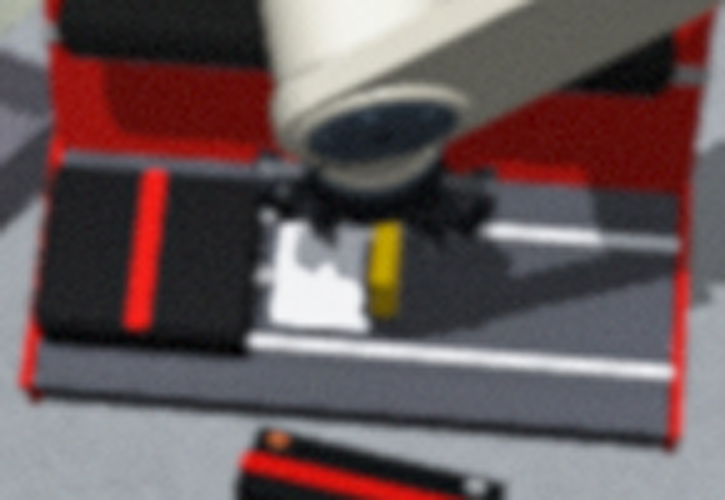

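The fingers straddle the handle evenly: tips at crop x 330 and 440, handle at 386. No contact force. I'll go down the last 50 mm and grip.

Call:
{"name": "step_arm", "arguments": {
  "motion": [
    {"dx":0.002,"dy":-0.002,"dz":0.01,"wx":0,"wy":0,"wz":0,"fingers":60},
    {"dx":0,"dy":0,"dz":0.014,"wx":0,"wy":0,"wz":0,"fingers":60},
    {"dx":0,"dy":0,"dz":0.014,"wx":0,"wy":0,"wz":0,"fingers":60},
    {"dx":0,"dy":0,"dz":0.01,"wx":0,"wy":0,"wz":0,"fingers":60},
    {"dx":0,"dy":0,"dz":0.004,"wx":0,"wy":0,"wz":0,"fingers":60},
    {"dx":0,"dy":0,"dz":0,"wx":0,"wy":0,"wz":0,"fingers":40},
    {"dx":0,"dy":0,"dz":0,"wx":0,"wy":0,"wz":0,"fingers":30},
    {"dx":0,"dy":0,"dz":0,"wx":0,"wy":0,"wz":0,"fingers":30}
  ],
  "squeeze": 40
}}

```text
clock: 5.2
tool_pos: [0.5786, -0.0483, 0.1208]
tool_rot: [-180.0, 30.1, 115.6]
ft_force: [0.2, 0.9, 0.4]
gripper_width: 0.298
gripper_force: 0.0
```

Call:
{"name": "step_arm", "arguments": {
  "motion": [
    {"dx":0,"dy":0,"dz":0,"wx":0,"wy":0,"wz":0,"fingers":22},
    {"dx":0,"dy":0,"dz":0,"wx":0,"wy":0,"wz":0,"fingers":15},
    {"dx":0,"dy":0,"dz":0,"wx":0,"wy":0,"wz":0,"fingers":5},
    {"dx":0,"dy":0,"dz":0,"wx":0,"wy":0,"wz":0,"fingers":0},
    {"dx":0,"dy":0,"dz":0,"wx":0,"wy":0,"wz":0,"fingers":0},
    {"dx":0,"dy":0,"dz":0,"wx":0,"wy":0,"wz":0,"fingers":0},
    {"dx":0,"dy":0,"dz":0,"wx":0,"wy":0,"wz":0,"fingers":0},
    {"dx":0,"dy":0,"dz":0,"wx":0,"wy":0,"wz":0,"fingers":0}
  ],
  "squeeze": 40
}}

```text
clock: 6.2
tool_pos: [0.5786, -0.0482, 0.1207]
tool_rot: [-180.0, 30.1, 115.6]
ft_force: [-2.9, 3.9, 6.5]
gripper_width: 0.181
gripper_force: 40.1
```

```bash
cat >> h.py <<'E'
def rep():
    s=state();R=Ro.from_euler("xyz",s["tool_rot"],degrees=True)
    print("t",s["clock"],"TCP-H0 in bay xyn mm",(1e3*np.array([(s["tool_pos"]-H0)@a for a in(np.cross(yb,nn),yb,nn)])).round(1),"F",np.array([s["ft_force"]@a for a in(np.cross(yb,nn),yb,nn)]).round(2),"w",s["gripper_width"],s["gripper_force"],s["tool_rot"].round(1))
E
python3 -c "from h import *;rep()"
```

```text
t 6.2 TCP-H0 in bay xyn mm [  1.    1.4 -13.6] F [-0.9  -0.91  7.97] w 0.1810667266908588 40.108795166015625 [-180.    30.1  115.6]
```

Call:
{"name": "step_arm", "arguments": {
  "motion": [
    {"dx":0,"dy":-0.002,"dz":0,"wx":0,"wy":0,"wz":0,"fingers":0},
    {"dx":0,"dy":-0.003,"dz":0,"wx":0,"wy":0,"wz":0,"fingers":0},
    {"dx":0,"dy":-0.003,"dz":0,"wx":0,"wy":0,"wz":0,"fingers":0},
    {"dx":0,"dy":-0.003,"dz":0,"wx":0,"wy":0,"wz":0,"fingers":0},
    {"dx":0,"dy":-0.003,"dz":0,"wx":0,"wy":0,"wz":0,"fingers":0},
    {"dx":0,"dy":-0.002,"dz":0,"wx":0,"wy":0,"wz":0,"fingers":0},
    {"dx":0,"dy":-0.001,"dz":0,"wx":0,"wy":0,"wz":0,"fingers":0},
    {"dx":0,"dy":-0.001,"dz":0,"wx":0,"wy":0,"wz":0,"fingers":0}
  ]
}}

```text
clock: 7.2
tool_pos: [0.5624, -0.0563, 0.1207]
tool_rot: [-180.0, 30.1, 115.6]
ft_force: [1.0, 3.7, 6.1]
gripper_width: 0.182
gripper_force: 40.1
```

```bash
python3 -c "from h import *;rep()"
```

```text
t 7.2 TCP-H0 in bay xyn mm [  1.1 -16.7 -13.7] F [0.52 2.49 6.73] w 0.18204157072860672 40.09743332862854 [-180.    30.1  115.6]
```

Fy is 2.5 N, so the slide is running free. Continuing.

Call:
{"name": "step_arm", "arguments": {
  "motion": [
    {"dx":0,"dy":-0.002,"dz":0,"wx":0,"wy":0,"wz":0,"fingers":0},
    {"dx":0,"dy":-0.003,"dz":0,"wx":0,"wy":0,"wz":0,"fingers":0},
    {"dx":0,"dy":-0.003,"dz":0,"wx":0,"wy":0,"wz":0,"fingers":0},
    {"dx":0,"dy":-0.003,"dz":0,"wx":0,"wy":0,"wz":0,"fingers":0},
    {"dx":0,"dy":-0.003,"dz":0,"wx":0,"wy":0,"wz":0,"fingers":0},
    {"dx":0,"dy":-0.002,"dz":0,"wx":0,"wy":0,"wz":0,"fingers":0},
    {"dx":0,"dy":-0.001,"dz":0,"wx":0,"wy":0,"wz":0,"fingers":0},
    {"dx":0,"dy":-0.001,"dz":0,"wx":0,"wy":0,"wz":0,"fingers":0}
  ]
}}

```text
clock: 8.2
tool_pos: [0.5461, -0.0643, 0.1207]
tool_rot: [-179.9, 30.1, 115.6]
ft_force: [5.6, -0.8, 5.2]
gripper_width: 0.181
gripper_force: 39.8
```

```bash
python3 -c "from h import *;rep()"
```

```text
t 8.2 TCP-H0 in bay xyn mm [  1.1 -34.8 -13.7] F [5.35 4.66 2.97] w 0.1809204918296063 39.84753727912903 [-179.9   30.1  115.6]
```

Fy is up to 4.7 N, which may be the catch. I'll take smaller steps.

Call:
{"name": "step_arm", "arguments": {
  "motion": [
    {"dx":0,"dy":-0.001,"dz":0,"wx":0,"wy":0,"wz":0,"fingers":0},
    {"dx":0,"dy":-0.001,"dz":0,"wx":0,"wy":0,"wz":0,"fingers":0},
    {"dx":0,"dy":-0.001,"dz":0,"wx":0,"wy":0,"wz":0,"fingers":0},
    {"dx":0,"dy":-0.001,"dz":0,"wx":0,"wy":0,"wz":0,"fingers":0},
    {"dx":0,"dy":-0.001,"dz":0,"wx":0,"wy":0,"wz":0,"fingers":0},
    {"dx":0,"dy":-0.001,"dz":0,"wx":0,"wy":0,"wz":0,"fingers":0},
    {"dx":0,"dy":0,"dz":0,"wx":0,"wy":0,"wz":0,"fingers":0},
    {"dx":0,"dy":0,"dz":0,"wx":0,"wy":0,"wz":0,"fingers":0}
  ]
}}

```text
clock: 9.2
tool_pos: [0.5411, -0.0667, 0.1207]
tool_rot: [-180.0, 30.1, 115.6]
ft_force: [6.5, -2.1, 3.6]
gripper_width: 0.181
gripper_force: 39.4
```

```bash
python3 -c "
from h import *;rep()
im=cams.get_image('side');rep();cv2.imwrite('pics/s3.png',cv2.resize(im[220:300,255:400],None,fx=5.5,fy=5.5,interpolation=cv2.INTER_CUBIC))"
```

```text
t 9.2 TCP-H0 in bay xyn mm [  1.1 -40.4 -13.7] F [5.95 4.91 0.75] w 0.18137193966179954 39.429271817207336 [-180.    30.1  115.6]
t 9.25 TCP-H0 in bay xyn mm [  1.1 -40.5 -13.7] F [6.45 5.12 1.08] w 0.18417882925737827 39.431628584861755 [-180.    30.1  115.6]
```

View pics/s3.png

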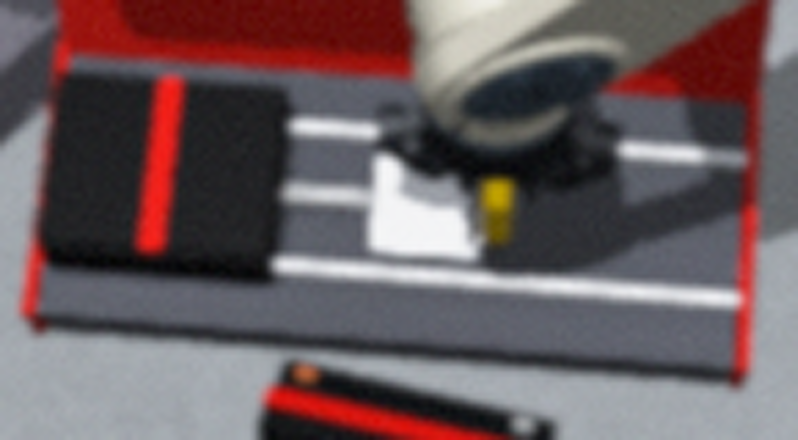

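The block's edge (480) is still against the handle (483), so the blade is in and the block is still sliding. The extra force is sideways (Fx 6 N), so I'll correct the lateral drift slightly and go on.

Call:
{"name": "step_arm", "arguments": {
  "motion": [
    {"dx":-0.0005,"dy":-0.001,"dz":0,"wx":0,"wy":0,"wz":0,"fingers":0},
    {"dx":-0.0003,"dy":-0.002,"dz":0,"wx":0,"wy":0,"wz":0,"fingers":0},
    {"dx":0,"dy":-0.002,"dz":0,"wx":0,"wy":0,"wz":0,"fingers":0},
    {"dx":0,"dy":-0.002,"dz":0,"wx":0,"wy":0,"wz":0,"fingers":0},
    {"dx":0,"dy":-0.002,"dz":0,"wx":0,"wy":0,"wz":0,"fingers":0},
    {"dx":0,"dy":-0.001,"dz":0,"wx":0,"wy":0,"wz":0,"fingers":0},
    {"dx":0,"dy":0,"dz":0,"wx":0,"wy":0,"wz":0,"fingers":0},
    {"dx":0,"dy":0,"dz":0,"wx":0,"wy":0,"wz":0,"fingers":0}
  ]
}}

```text
clock: 10.25
tool_pos: [0.5327, -0.071, 0.1207]
tool_rot: [180.0, 30.1, 115.6]
ft_force: [8.3, 0.4, -1.6]
gripper_width: 0.182
gripper_force: 39.0
```

```bash
python3 -c "from h import *;rep()"
```

```text
t 10.25 TCP-H0 in bay xyn mm [  1.3 -49.8 -13.7] F [ 2.06  7.69 -3.  ] w 0.1816943194972312 39.03231918811798 [180.   30.1 115.6]
```

Call:
{"name": "step_arm", "arguments": {
  "motion": [
    {"dx":0,"dy":-0.001,"dz":0,"wx":0,"wy":0,"wz":0,"fingers":0},
    {"dx":0,"dy":-0.001,"dz":0,"wx":0,"wy":0,"wz":0,"fingers":0},
    {"dx":0,"dy":-0.001,"dz":0,"wx":0,"wy":0,"wz":0,"fingers":0},
    {"dx":0,"dy":-0.001,"dz":0,"wx":0,"wy":0,"wz":0,"fingers":0},
    {"dx":0,"dy":-0.001,"dz":0,"wx":0,"wy":0,"wz":0,"fingers":0},
    {"dx":0,"dy":-0.001,"dz":0,"wx":0,"wy":0,"wz":0,"fingers":0},
    {"dx":0,"dy":0,"dz":0,"wx":0,"wy":0,"wz":0,"fingers":0},
    {"dx":0,"dy":0,"dz":0,"wx":0,"wy":0,"wz":0,"fingers":0}
  ]
}}

```text
clock: 11.25
tool_pos: [0.5278, -0.0734, 0.1208]
tool_rot: [179.9, 30.1, 115.6]
ft_force: [11.1, -0.0, -3.5]
gripper_width: 0.186
gripper_force: 39.0
```

```bash
python3 -c "
from h import *;rep()
im=cams.get_image('side');rep();cv2.imwrite('pics/s4.png',cv2.resize(im[220:300,255:400],None,fx=5.5,fy=5.5,interpolation=cv2.INTER_CUBIC))"
```

```text
t 11.25 TCP-H0 in bay xyn mm [  1.3 -55.3 -13.7] F [ 2.48  9.99 -5.45] w 0.1857070945820632 38.96145701408386 [179.9  30.1 115.6]
t 11.3 TCP-H0 in bay xyn mm [  1.3 -55.3 -13.7] F [ 1.75  8.95 -5.41] w 0.18173986684028398 38.96651744842529 [179.9  30.1 115.6]
```

View pics/s4.png

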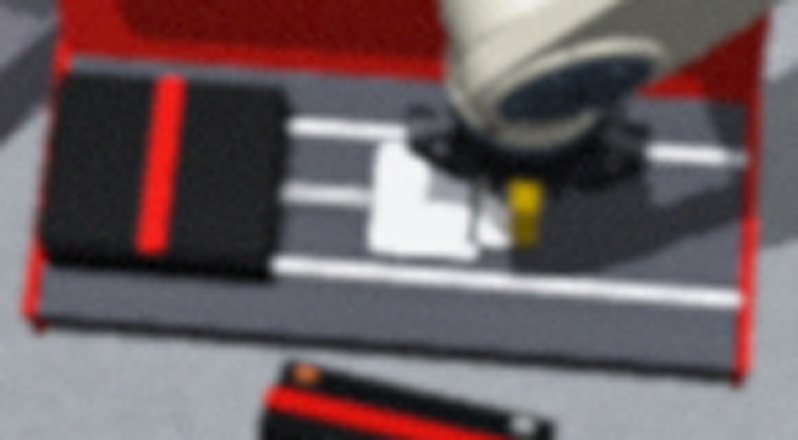

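Caught: the block is unmoved (370–480), the handle has gone from 483 to 511, and white blade shows between them, about 15 mm. Pulling 6 mm more should reach mid-green.

Call:
{"name": "step_arm", "arguments": {
  "motion": [
    {"dx":0,"dy":-0.001,"dz":0,"wx":0,"wy":0,"wz":0,"fingers":0},
    {"dx":0,"dy":-0.001,"dz":0,"wx":0,"wy":0,"wz":0,"fingers":0},
    {"dx":0,"dy":-0.001,"dz":0,"wx":0,"wy":0,"wz":0,"fingers":0},
    {"dx":0,"dy":-0.001,"dz":0,"wx":0,"wy":0,"wz":0,"fingers":0},
    {"dx":0,"dy":-0.001,"dz":0,"wx":0,"wy":0,"wz":0,"fingers":0},
    {"dx":0,"dy":-0.001,"dz":0,"wx":0,"wy":0,"wz":0,"fingers":0},
    {"dx":0,"dy":0,"dz":0,"wx":0,"wy":0,"wz":0,"fingers":0},
    {"dx":0,"dy":0,"dz":0,"wx":0,"wy":0,"wz":0,"fingers":0}
  ]
}}

```text
clock: 12.3
tool_pos: [0.5228, -0.0759, 0.1208]
tool_rot: [179.9, 30.1, 115.6]
ft_force: [13.3, -0.6, -5.5]
gripper_width: 0.183
gripper_force: 39.0
```

```bash
python3 -c "
from h import *;rep()
im=cams.get_image('side');rep();cv2.imwrite('pics/s5.png',cv2.resize(im[240:280,310:365],None,fx=12,fy=12,interpolation=cv2.INTER_CUBIC))
h=cv2.cvtColor(im,cv2.COLOR_BGR2HSV)
for n,a,b in(('green',(45,60,40),(85,255,255)),('yellow',(20,120,60),(36,255,255))):
    m=cv2.inRange(h,a,b)[240:285,310:365];ys,xs=np.nonzero(m);print(n,len(xs),(xs.min()+310,xs.max()+310,ys.min()+240,ys.max()+240) if len(xs) else '')"
```

```text
t 12.3 TCP-H0 in bay xyn mm [  1.3 -60.9 -13.7] F [ 2.79 11.67 -7.98] w 0.18300811446434187 39.004942774772644 [179.9  30.1 115.6]
t 12.35 TCP-H0 in bay xyn mm [  1.3 -60.8 -13.7] F [ 2.7  12.39 -8.24] w 0.185794723794234 39.00687038898468 [179.9  30.1 115.6]
green 31 (np.int64(341), np.int64(345), np.int64(251), np.int64(264))
yellow 65 (np.int64(349), np.int64(355), np.int64(253), np.int64(264))
```

View pics/s5.png

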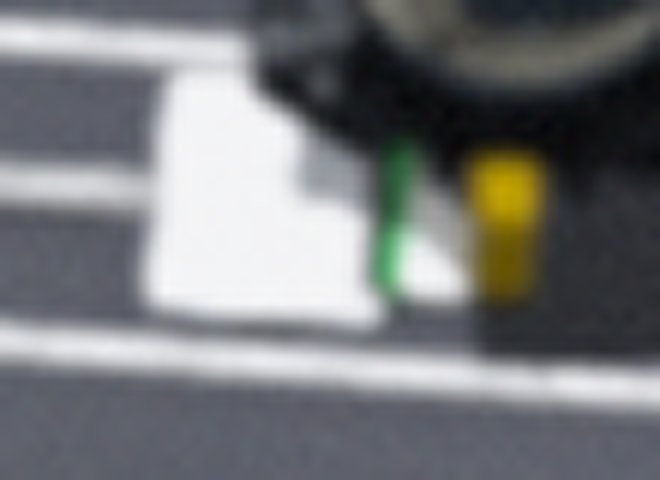

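The picture shows about 5 mm of green (crop x 375–410) at the block's edge, with white beyond it up to the handle. The gauge reads about 21 mm, mid-green. Holding for a second, then easing back 16 mm.

Call:
{"name": "step_arm", "arguments": {
  "motion": [
    {"dx":0,"dy":0,"dz":0,"wx":0,"wy":0,"wz":0,"fingers":0},
    {"dx":0,"dy":0,"dz":0,"wx":0,"wy":0,"wz":0,"fingers":0},
    {"dx":0,"dy":0,"dz":0,"wx":0,"wy":0,"wz":0,"fingers":0},
    {"dx":0,"dy":0,"dz":0,"wx":0,"wy":0,"wz":0,"fingers":0},
    {"dx":0,"dy":0,"dz":0,"wx":0,"wy":0,"wz":0,"fingers":0},
    {"dx":0,"dy":0,"dz":0,"wx":0,"wy":0,"wz":0,"fingers":0},
    {"dx":0,"dy":0,"dz":0,"wx":0,"wy":0,"wz":0,"fingers":0},
    {"dx":0,"dy":0,"dz":0,"wx":0,"wy":0,"wz":0,"fingers":0}
  ]
}}

```text
clock: 13.35
tool_pos: [0.5228, -0.0759, 0.1208]
tool_rot: [179.9, 30.1, 115.6]
ft_force: [13.5, -1.1, -5.7]
gripper_width: 0.18
gripper_force: 39.0
```

Call:
{"name": "step_arm", "arguments": {
  "motion": [
    {"dx":0,"dy":0.002,"dz":0,"wx":0,"wy":0,"wz":0,"fingers":0},
    {"dx":0,"dy":0.003,"dz":0,"wx":0,"wy":0,"wz":0,"fingers":0},
    {"dx":0,"dy":0.003,"dz":0,"wx":0,"wy":0,"wz":0,"fingers":0},
    {"dx":0,"dy":0.003,"dz":0,"wx":0,"wy":0,"wz":0,"fingers":0},
    {"dx":0,"dy":0.003,"dz":0,"wx":0,"wy":0,"wz":0,"fingers":0},
    {"dx":0,"dy":0.002,"dz":0,"wx":0,"wy":0,"wz":0,"fingers":0},
    {"dx":0,"dy":0,"dz":0,"wx":0,"wy":0,"wz":0,"fingers":0},
    {"dx":0,"dy":0,"dz":0,"wx":0,"wy":0,"wz":0,"fingers":0}
  ]
}}

```text
clock: 14.35
tool_pos: [0.5361, -0.0693, 0.1207]
tool_rot: [180.0, 30.1, 115.6]
ft_force: [7.2, 1.4, 0.1]
gripper_width: 0.184
gripper_force: 40.3
```

```bash
python3 -c "
from h import *;rep()"
```

```text
t 14.35 TCP-H0 in bay xyn mm [  1.2 -46.1 -13.7] F [ 1.72  7.04 -0.86] w 0.18363882157920844 40.26455998420715 [180.   30.1 115.6]
```

Call:
{"name": "step_arm", "arguments": {
  "motion": [
    {"dx":0,"dy":0.001,"dz":0,"wx":0,"wy":0,"wz":0,"fingers":0},
    {"dx":0,"dy":0.001,"dz":0,"wx":0,"wy":0,"wz":0,"fingers":0},
    {"dx":0,"dy":0,"dz":0,"wx":0,"wy":0,"wz":0,"fingers":0},
    {"dx":0,"dy":0,"dz":0,"wx":0,"wy":0,"wz":0,"fingers":22},
    {"dx":0,"dy":0,"dz":0,"wx":0,"wy":0,"wz":0,"fingers":28},
    {"dx":0,"dy":0,"dz":0,"wx":0,"wy":0,"wz":0,"fingers":36},
    {"dx":0,"dy":0,"dz":0,"wx":0,"wy":0,"wz":0,"fingers":46},
    {"dx":0,"dy":0,"dz":0,"wx":0,"wy":0,"wz":0,"fingers":60}
  ]
}}

```text
clock: 15.35
tool_pos: [0.5361, -0.0692, 0.1203]
tool_rot: [-179.8, 30.1, 115.6]
ft_force: [1.0, 0.3, 0.5]
gripper_width: 0.598
gripper_force: 0.0
```

Call:
{"name": "step_arm", "arguments": {
  "motion": [
    {"dx":0,"dy":0,"dz":0,"wx":0,"wy":0,"wz":0,"fingers":60},
    {"dx":0,"dy":0,"dz":0,"wx":0,"wy":0,"wz":0,"fingers":60},
    {"dx":0,"dy":0,"dz":-0.008,"wx":0,"wy":0,"wz":0,"fingers":60},
    {"dx":0,"dy":0,"dz":-0.015,"wx":0,"wy":0,"wz":0,"fingers":60},
    {"dx":0,"dy":0,"dz":-0.02,"wx":0,"wy":0,"wz":0,"fingers":60},
    {"dx":0,"dy":0,"dz":-0.03,"wx":0,"wy":0,"wz":0,"fingers":60},
    {"dx":0,"dy":0,"dz":-0.03,"wx":0,"wy":0,"wz":0,"fingers":60},
    {"dx":0,"dy":0,"dz":-0.02,"wx":0,"wy":0,"wz":0,"fingers":60}
  ]
}}

```text
clock: 16.35
tool_pos: [0.5106, -0.012, 0.2295]
tool_rot: [179.9, 30.1, 115.6]
ft_force: [0.5, 0.8, 0.1]
gripper_width: 0.6
gripper_force: 0.0
```

```bash
python3 -c "
from h import *;rep()
im=cams.get_image('side');rep();cv2.imwrite('pics/s6.png',cv2.resize(im[220:300,255:400],None,fx=5.5,fy=5.5,interpolation=cv2.INTER_CUBIC))"
```

```text
t 16.35 TCP-H0 in bay xyn mm [  1.3 -43.8 111.8] F [-0.45  0.8   0.32] w 0.6003178855613615 0.0 [179.9  30.1 115.6]
t 16.4 TCP-H0 in bay xyn mm [  1.9 -42.9 113.4] F [0.25 1.04 1.96] w 0.5977395843860539 0.0 [179.8  30.1 115.5]
```

View pics/s6.png

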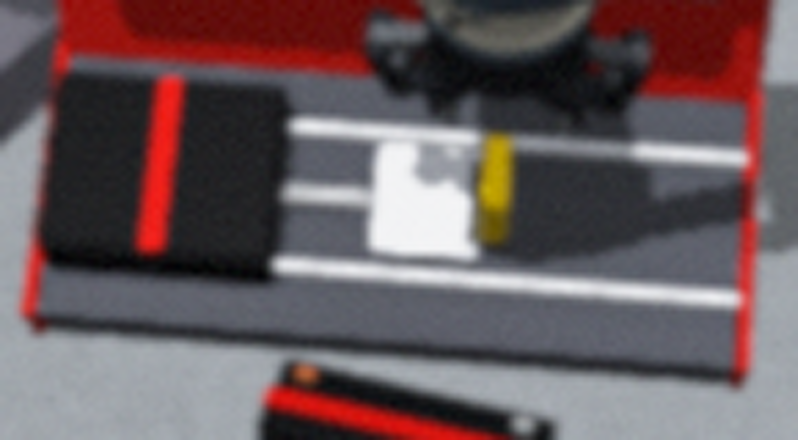

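The handle (483–512) is back against the block. The block's edges (370, 480) haven't moved since the catch, and the gripper is clear. Handing in.

```bash
python3 -c "
from station import robot;print(robot.hand_in())"
```

```text
the job is handed in; nothing more can be done
None
```

I drew the handle out until the hook caught, held the gauge at about 21 mm (mid-green) for over a second, eased the blade back in, let go and handed in at about 16 s. The block had not moved since the catch, so the hook should still be on its keeper, but I can't see the hook and the hand-in returned no verdict.

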